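# Load the breakfast tray, tallest last

## Robot

A 6-joint arm with a two-finger parallel gripper is mounted at the origin on the work surface; the furniture and walls round the work are solid. World frame = base frame: x ahead of the robot, y to its left, z up, the work surface at z = 0. Lengths are in mm, angles in rad, forces in N, time in s.
With the tool pointing down it reaches from about 275 to 1000 mm from the base axis. Payload 8.4 kg.
Tool frame: the origin (TCP) lies on the centre line of the jaws, within the pads' length; the fingertips stand r.tip_reach ahead of it and the grasp point (between the pads) lies 11 mm behind it (r.tip_reach is the distance from the TCP to the fingertips, in mm); z points along the fingers, y is the line along which they close (so a half turn about z gives the same grasp; the last joint's range is limited). The gripper opens to 85 mm and grips with 20 to 120 N. Pads are 22 mm wide; open, the fingers measure 114 mm over their backs; the gripper's body (76 mm by 85 mm) begins 54 mm behind the grasp point. The pads swing forward as they close: fully open they stand 13 mm farther back than shut.
Start: joints at [-1.166, 0.353, 1.633, -0, 1.155, -0.002], TCP at [247.294, -573.998, 239.281] pointing down, gripper open.
Joint ranges: [-2.63, 2.63], [-0.92, 2.1], [0.06, 2.66], [-1.3, 4.44], [0, 2.69], [-3.02, 3.02]. Speed limits (rad/s): [2.22, 2.22, 2.79, 3.14, 3.14, 3.14].

## Interface

Orientations are given as [roll, pitch, yaw] about the fixed x, y, z axes, in that order (R = Rz(yaw) Ry(pitch) Rx(roll)).
In Python, from rig import r gives the robot as it stands.
- The arm moves only by the tool carry_out, never from a script. Its argument "targets" is a list of rows, each an object with "dp": the shift along the tool's x, y, z in mm, a list of three; "yaw": the turn about the tool's z in degrees. A call has 1 to 12 rows; each row is the pose to reach, as a shift and turn from the pose commanded when the call began, along the tool's axes at that moment; what a row does not reach only later rows make up. A row lasts 1/8 s, in which the tool goes at most 62.5 mm and 10.7 degrees, less where a joint would pass 70% of its speed; a pose out of reach is approached as far as the arm can. A call with a gripper value outside its range is refused whole. "fingers" is the opening, from -1 (shut) to 1 (fully open), so that 0 is half open, set as the call begins (left out, the last holds). The fingers move at their own pace and stop on an object; "grip_force" is the grip in N (left out, the last holds). Time passes only in rows, so rows that repeat a pose let the fingers close. It gives the time, the measured TCP pose, the force, the opening and the grip force at its end, in the units of the state.
- r.sense(): the state, without advancing time (a new reading comes with each control period).
- r.grab_frame(name): name is "scene" or "side" or "wrist"; returns the picture (384x512x3 uint8, red, green, blue); there is no depth.
- r.get_calibration(name): a dict with "fx", "fy", "cx", "cy" (pixels), "rvec" (rotation vector, rad) and "tvec" (3), from world to camera coordinates, as OpenCV has them. Camera axes: x right, y down, z forward; pixel columns grow to the right and rows downward; lengths in mm; the calibration is good to about 2 mm. The wrist camera is an equidistant fisheye: a pixel r from the principal point sees the ray r / f radians off the axis. A picture is of the moment at which its call begins: read the wrist's pose just before it. get_calibration takes no time and is no camera call; for the wrist camera it gives the pose at the moment of the call.
- r.sign_off(): hands the job in; it is judged then, once.
The state is a dict: "clock": time; "qpos": joint angles; "qvel": joint speeds; "joint_efforts": joint torques, N m; "eef_pos": TCP position; "tcp_rot": TCP orientation; "contact_force": force on the tool from outside, world axes, zero at the start; "wrist_torque": the same for the moment, N m; "opening": opening from 0.0 (shut) to 1.0 (fully open); "grasp_force": force on a finger pad.
Only numpy, scipy, OpenCV 4.12 (cv2) and the standard library are available. Lean on these libraries where they do the work, as an engineer would, in place of code of your own. Each camera call takes 0.05 s, during which the arm holds its last target. There are 200 camera calls.

## Task

Load the serving tray for the breakfast table, tall things last so that they never stand in the way: first the small carton into the long compartment at the left end, then the salt shaker into the narrow one next to it, then the honey jar into the one at the right end, and last the pepper mill into the gap left between salt and honey. Set each one down upright on its compartment's floor before you let go of it; drop nothing. Leave the two spice jars and the apple where they are.

Things in the scene. Friction and masses are not known exactly. Their poses are not given: they have to be found in the camera images.
- tray: Shallow light-wood serving tray, 329 mm (its y) by 84 mm (its x), fixed, crosswise ahead of the robot: a row of four open compartments parted by 5 mm rims; rims reach 12 mm over the worktop, the floor 4 mm. A thin steel carrying bow, 42 mm high, at either end. Origin: middle of the underside; x away from the robot at yaw 0 (yaw within 0.2 rad), y (left) along the row, z up.
- carton_place (a point): Centre of the floor of the small carton's compartment: the long compartment at the tray's left (+y) end, 106 mm along the tray's y by 74 mm along its x inside; the floor is 4 mm over the worktop. Axes as the tray's.
- salt_place (a point): Centre of the floor of the salt shaker's compartment: the narrow compartment next to it, 56 mm along the tray's y by 74 mm along its x inside; the floor is 4 mm over the worktop. Axes as the tray's.
- mill_place (a point): Centre of the floor of the pepper mill's compartment: the compartment between salt and honey, 70 mm along the tray's y by 74 mm along its x inside; the floor is 4 mm over the worktop. Axes as the tray's.
- honey_place (a point): Centre of the floor of the honey jar's compartment: the compartment at the tray's right (-y) end, 72 mm along the tray's y by 74 mm along its x inside; the floor is 4 mm over the worktop. Axes as the tray's.
- carton_mid (a point): Small low cardboard carton, 33 mm (its x) by 96 mm (its y), with plain upright sides 48 mm high that can be gripped (a ridge on top reaches 57 mm), about 30 g. This point is its centre, 24 mm above its underside; z points up. Grip it across the 33 mm. It must lie with its 96 mm along the row to fit; it stands within 0.5 rad of y at the start.
- salt_mid (a point): Clear salt shaker with a domed top, the smaller of the two mills: 44 mm across up to 70 mm above its underside (35 mm above that), 90 mm high, about 100 g. Its origin is this point, on its upright axis, half-way up; z points up. Round, any yaw will do.
- honey_mid (a point): Honey jar with a pale lid, 58 mm (its x) by 62 mm (its y), 99 mm high, about 440 g. Its origin is this point, on its upright axis, half-way up; z points up. Any yaw fits. Grip it in its upper half (its sides run straight up to the lid), so that the gripper's body stays clear of the lid.
- mill_mid (a point): Tall turned wooden pepper mill, 58 mm across at its widest, narrower at the waist (its contact shape is the full 58 mm up to about 120 mm), 170 mm high, about 180 g; its round head, 123 to 159 mm above the underside, is up to 50 mm across and has a 12 mm wide knob on top. Its origin is this point, on its upright axis, half-way up; z points up. Round, any yaw will do; the head does not turn. Grip it by the head or just below, so that the gripper's body stays clear of the top.
- spice: Bystander: spice jar with a dark cap, 41 mm across, 105 mm high, left of the tray, the nearer of two. Origin: centre of its underside.
- apple: Bystander: green apple, 75 mm across, 68 mm high, by the tray's right far corner. Origin: its underside.
- spice_b: Bystander: the second spice jar, alike, behind the first (at larger x), 41 mm across, 105 mm high. Origin: centre of its underside.
Things that resemble listed ones, but are neither listed nor needed, are in the scene too. Leave any red look-alike of the part that bears honey_mid alone.

How it is judged (in metres and radians):
On the way, in this order (a step that is already met when the one before it is completed fails the run):
1. the small carton stands in the long compartment at the tray's left (+y) end (horizontal distance between carton_mid and carton_place below 0.025 m and z of carton_mid in the frame of carton_place below 0.028 m and angle between carton_mid's own z axis and vertical below 0.1 rad), for 0.2 s.
2. the salt shaker stands in the narrow compartment next to it (horizontal distance between salt_mid and salt_place below 0.025 m and z of salt_mid in the frame of salt_place below 0.049 m and angle between salt_mid's own z axis and vertical below 0.1 rad), for 0.2 s.
3. the honey jar stands in the compartment at the tray's right (-y) end (horizontal distance between honey_mid and honey_place below 0.025 m and z of honey_mid in the frame of honey_place below 0.054 m and angle between honey_mid's own z axis and vertical below 0.1 rad), for 0.2 s.
4. the pepper mill stands in the compartment between salt and honey (horizontal distance between mill_mid and mill_place below 0.025 m and z of mill_mid in the frame of mill_place below 0.089 m and angle between mill_mid's own z axis and vertical below 0.1 rad), for 0.2 s.
At the end, for the whole second after the job is handed in: All four things stand in their own compartments: each within 25 mm of the compartment's centre, on its floor (less than 4 mm above it), upright within 0.1 rad (all of step 1 and all of step 2 and all of step 3 and all of step 4); the robot touches nothing.
It fails at once if a bystander (spice jar or apple) is moved more than 30 mm (distance of any of spice, spice_b, apple from where it was at the start of the episode above 0.03 m).
It fails at once if a thing is dropped: let go of while still more than 15 mm above the floor of its compartment ((horizontal distance between carton_mid and carton_place below 0.03 m and z of carton_mid in the frame of carton_place above 0.039 m and contact force between the fingers and anything else below 0.1 N) or (horizontal distance between salt_mid and salt_place below 0.03 m and z of salt_mid in the frame of salt_place above 0.06 m and contact force between the fingers and anything else below 0.1 N) or (horizontal distance between honey_mid and honey_place below 0.03 m and z of honey_mid in the frame of honey_place above 0.065 m and contact force between the fingers and anything else below 0.1 N) or (horizontal distance between mill_mid and mill_place below 0.03 m and z of mill_mid in the frame of mill_place above 0.1 m and contact force between the fingers and anything else below 0.1 N)).
It also fails if it takes over 72 s, if anything falls off the work surface, if the arm or the gripper's body presses on something with over 40 N, if the wrist force passes 120 N, or if a joint passes its speed limit or range.

## Working session

There is one attempt and no reset: what is moved stays moved. The work goes in short steps, Python scripts to look and compute and a tool call to move; the robot and the scene stay as the last step left them, time stands still between calls to the robot, and variables do not carry over. Pictures are saved under pics/ and viewed, at most 10 in all, crops included, and the job is handed in when it is done.

Besides the shell and the picture viewer there is one more tool, called after "Request:" as name([rows], argument=value, ...), one row to a line, values as JSON. carry_out: Moves the arm, as the interface text tells. Its arguments: {"type":"object","properties":{"targets":{"type":"array","items":{"type":"object","properties":{"dp":{"type":"array","items":{"type":"number"}},"yaw":{"type":"number"}}}},"fingers":{"type":"number"},"grip_force":{"type":"number"}},"required":["targets"]}

```bash
mkdir -p pics; ls
python3 - <<'E'
from rig import r
import cv2
for n in("scene","side"):
    im=r.grab_frame(n); cv2.imwrite(f"pics/{n}0.png",im[:,:,::-1]); c=r.get_calibration(n); print(n,c)
a=cv2.imread("pics/scene0.png");b=cv2.imread("pics/side0.png")
cv2.imwrite("pics/both.png",cv2.vconcat([a,b])[:, :]) 
s=r.sense();print(s,r.tip_reach)
E
```

```text
pics
scene {'fx': 365.8388799966371, 'fy': 365.8388799966371, 'cx': 257.4955924870382, 'cy': 187.86982324390243, 'rvec': array([ 2.52070298e+00,  6.61871010e-02, -1.06852413e-03]), 'tvec': array([-578.51991716,   56.59634503,  911.2902409 ])}
side {'fx': 391.5343697922899, 'fy': 391.5343697922899, 'cx': 259.21488398087234, 'cy': 200.44728483024375, 'rvec': array([ 2.17447752, -0.0758602 ,  0.03619278]), 'tvec': array([-547.99326227,  129.47740721,  984.59801482])}
{'clock': 0.1, 'qpos': array([-1.16640467e+00,  3.53581207e-01,  1.63402692e+00, -3.19190603e-05,
        1.15521662e+00, -2.39535757e-03]), 'qvel': array([ 0.00088945, -0.00094963, -0.00162721,  0.00114056, -0.00055912,
        0.00043318]), 'joint_efforts': array([ 2.87229459e-04, -6.06356478e+01, -3.42822361e+01, -6.68237476e-05,
        4.08645239e-03,  2.01011295e-05]), 'eef_pos': array([ 247.12264585, -573.62943168,  238.64936094]), 'tcp_rot': array([-3.14036050e+00,  2.62349162e-05,  4.06799936e-01]), 'contact_force': array([-1.04529733, -0.75017302, -0.17383808]), 'wrist_torque': array([ 0.03946838, -0.00339685,  0.02712419]), 'grasp_force': 0.0, 'opening': 1.0021026786652412} 8.0
```

```bash
python3 -c "
import cv2
for n in('scene','side'):
    a=cv2.imread(f'pics/{n}0.png');cv2.imwrite(f'pics/{n}0b.png',cv2.resize(a,(800,600),interpolation=cv2.INTER_CUBIC))"
```

```text
(no output)
```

View pics/scene0b.png

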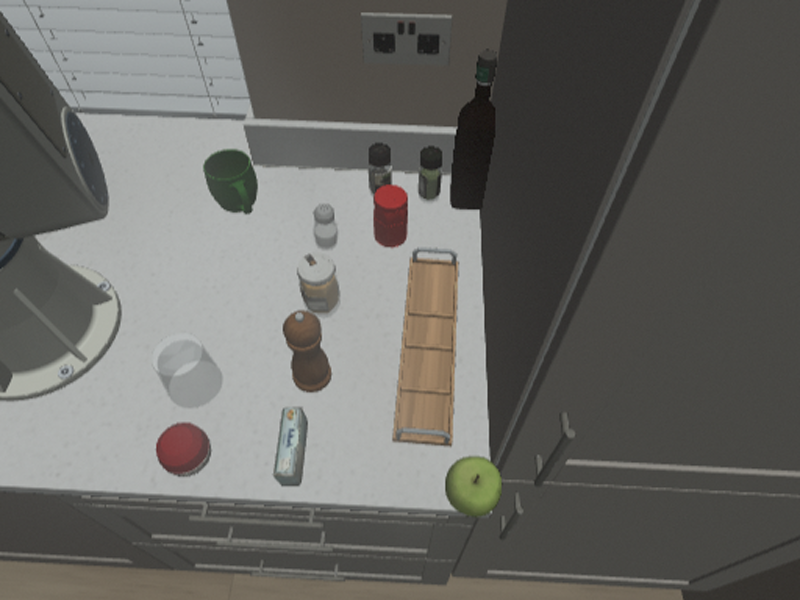

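View pics/side0b.png

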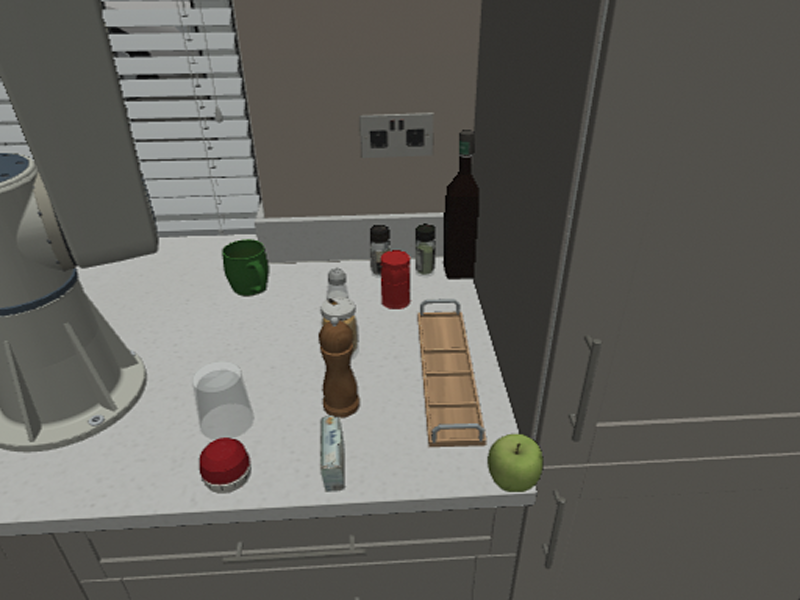

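The scene view shows these things (800x600 pixels):
- **Honey:** the pale-lid jar at (318,285). The red look-alike at (390,215) is not the one.
- **Salt:** the small clear shaker at (325,225). The spice jars at (380,168) and (430,172) and the glass at (188,370) are not it.
- **Mill:** (307,350). The bottle at (475,150) is not it.
- **Carton:** (290,446), the only one.
- **Tray:** corners at about (412,262), (458,262), (395,441) and (451,443).

```bash
cat > h.py <<'E'
import numpy as np, cv2
from rig import r
S=512/800
def cam(n):
    c=r.get_calibration(n);K=np.array([[c['fx'],0,c['cx']],[0,c['fy'],c['cy']],[0,0,1.]])
    return K,np.array(c['rvec'],float),np.array(c['tvec'],float)
def hit(n,uv,z,s=S):
    K,rv,t=cam(n);R=cv2.Rodrigues(rv)[0];C=-R.T@t
    d=R.T@np.linalg.inv(K)@np.array([uv[0]*s,uv[1]*s,1]);return (C+d*(z-C[2])/d[2])[:2].round(1)
def proj(n,P,s=S):
    K,rv,t=cam(n);return cv2.projectPoints(np.array(P,float).reshape(-1,3),rv,t,K,None)[0].reshape(-1,2)/s
def tup(p):return tuple(int(round(v)) for v in p)
def cyl(im,n,x,y,rz,col=(0,255,255)):
    a=np.linspace(0,2*np.pi,40)
    for rad,z in rz: cv2.polylines(im,[np.round(proj(n,np.c_[x+rad*np.cos(a),y+rad*np.sin(a),0*a+z])).astype(int)],True,col,1)
def box(im,n,x,y,yaw,lx,ly,zs,col=(255,0,255),ox=0,oy=0):
    c,s=np.cos(yaw),np.sin(yaw)
    q=np.array([[-lx,-ly],[lx,-ly],[lx,ly],[-lx,ly]])/2+[ox,oy];w=q@np.array([[c,s],[-s,c]])+[x,y]
    for z in zs: cv2.polylines(im,[np.round(proj(n,np.c_[w,[z]*4])).astype(int)],True,col,1)
E
python3 - <<'E'
from h import *
print("salt",hit("scene",(323,209),86),hit("side",(338,273),86))
print("honey",hit("scene",(317,268),99),hit("side",(338,309),99))
print("mill",hit("scene",(299,315),168),hit("side",(336,321),168))
T=[(412,262),(458,262),(451,443),(395,441)];t=[(418,313),(462,313),(485,442),(430,443)]
print("tray",[hit("scene",p,12) for p in T],[hit("side",p,12) for p in t])
print("carton",[hit("scene",p,48) for p in [(282,408),(305,408),(300,470),(275,478)]])
print("spice",hit("scene",(379,150),105),hit("scene",(431,153),105),"red",hit("scene",(391,195),99), "bottle",hit("scene",(468,205),0))
E
```

```text
salt [435.4 207.3] [439.7 202.2]
honey [444.9  72.4] [443.5  64.8]
mill [446.8 -58.3] [448.  -67.1]
tray [array([588. , 162.3]), array([667.4, 167. ]), array([ 654.8, -157.9]), array([ 576.4, -159.2])] [array([585.3, 169.3]), array([667.7, 163.3]), array([ 653.4, -162.9]), array([ 574.4, -159.3])]
carton [array([ 419. , -134.3]), array([ 450.5, -132.6]), array([ 456.7, -218.4]), array([ 426.4, -230.3])]
spice [520.1 338.2] [612.4 336.3] red [547.6 234. ] bottle [688.8 316.4]
```

```bash
cat > ov.py <<'E'
from h import *
a=np.array
tray=(620.5,2,-.037)
ims=[]
for n,(x0,y0,x1,y1) in dict(scene=(260,180,480,510),side=(280,240,510,510)).items():
    im=cv2.resize(cv2.imread(f"pics/{n}0.png"),(800,600),interpolation=cv2.INTER_CUBIC)
    f=2; S2=S/f; im=cv2.resize(im,None,fx=f,fy=f,interpolation=cv2.INTER_CUBIC)
    import h; h.proj.__defaults__=(S2,)
    box(im,n,*tray,84,329,[0,12])
    for ly,oy in [(106,106.5),(56,20.5),(70,-47.5),(72,-123.5)]: box(im,n,*tray,74,ly,[4],(255,255,0),oy=oy)
    cyl(im,n,437,205,[(22,0),(22,70)]);cyl(im,n,444.5,69,[(30,0),(30,99)]);cyl(im,n,447,-62,[(29,0),(25,141),(6,170)])
    box(im,n,437,-181,.08,33,96,[0,48])
    c=im[y0*f:y1*f,x0*f:x1*f];ims.append(cv2.resize(c,(395,int(395*c.shape[0]/c.shape[1]))))
H=max(i.shape[0] for i in ims)
cv2.imwrite("pics/ov.png",cv2.hconcat([cv2.copyMakeBorder(i,0,H-i.shape[0],0,5,0) for i in ims]))
E
python3 ov.py
```

```text
(no output)
```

View pics/ov.png

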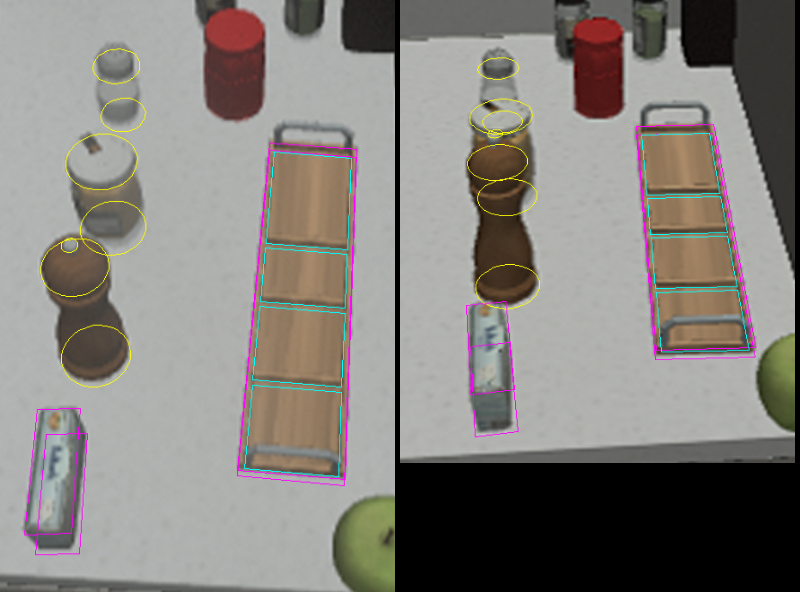

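The overlay fits: tray, mill, honey, salt and carton all sit within about 4 mm of the models. The close crop confirms the pale-lid honey jar, the salt shaker and the mill. I'll move above the carton with the jaws along world x.

```bash
cat >> h.py <<'E'
from scipy.spatial.transform import Rotation as Ro
def go(x,y,z,yaw=None):
    s=r.sense();p=s['eef_pos'];R=Ro.from_euler('xyz',s['tcp_rot']);d=R.inv().apply(np.array([x,y,z])-p)
    dy=0 if yaw is None else -np.degrees(yaw-s['tcp_rot'][2])
    print('at',p.round(1),s['tcp_rot'].round(3),'dp',d.round(1),'yaw',round(dy,1),'rows',round(max(np.linalg.norm(d)/62.5,abs(dy)/10.7),1))
E
python3 -c "
from h import *
go(437,-180,160,np.pi/2+.08)
print(hit('scene',(486,300),0),hit('scene',(488,400),0),hit('scene',(474,505),0))"
```

```text
at [ 247.1 -573.6  238.6] [-3.14   0.     0.407] dp [ 330.1 -286.3   79. ] yaw -71.3 rows 7.1
[714.8  98. ] [711. -84.] [ 686.3 -237.4]
```

Request:
carry_out([
  {"dp": [330, -286, 79], "yaw": -71},
  {"dp": [330, -286, 79], "yaw": -71},
  {"dp": [330, -286, 79], "yaw": -71},
  {"dp": [330, -286, 79], "yaw": -71},
  {"dp": [330, -286, 79], "yaw": -71},
  {"dp": [330, -286, 79], "yaw": -71},
  {"dp": [330, -286, 79], "yaw": -71},
  {"dp": [330, -286, 79], "yaw": -71},
  {"dp": [330, -286, 79], "yaw": -71},
  {"dp": [330, -286, 79], "yaw": -71},
  {"dp": [330, -286, 79], "yaw": -71},
], fingers=1, grip_force=30)

```text
clock: 1.48
eef_pos: [436.9, -181.9, 160.5]
tcp_rot: [3.141, 0.0, 1.644]
contact_force: [0.1, -0.3, 0.6]
opening: 1.004
grasp_force: 0.0
```

```bash
cat >> h.py <<'E'
def fproj(c,P):
    R=cv2.Rodrigues(np.array(c['rvec'],float))[0];q=np.array(P,float)@R.T+np.array(c['tvec']);
    rr=np.hypot(q[:,0],q[:,1]);k=np.arctan2(rr,q[:,2])/np.maximum(rr,1e-9)
    return np.c_[c['cx']+c['fx']*k*q[:,0],c['cy']+c['fy']*k*q[:,1]]
def wrist(name,boxes,cyls,f=1.5625):
    c=r.get_calibration('wrist');im=r.grab_frame('wrist')[:,:,::-1]
    im=cv2.resize(im,None,fx=f,fy=f,interpolation=cv2.INTER_CUBIC)
    def line(P,col):cv2.polylines(im,[np.round(fproj(c,P)*f).astype(int)],True,col,1)
    t=np.linspace(0,1,20)[:,None]
    for x,y,yaw,lx,ly,oy,z in boxes:
        q=np.array([[-lx,-ly],[lx,-ly],[lx,ly],[-lx,ly]])/2+[0,oy];cc,s=np.cos(yaw),np.sin(yaw);w=q@np.array([[cc,s],[-s,cc]])+[x,y]
        e=np.vstack([a+(b-a)*t for a,b in zip(w,np.roll(w,-1,0))]);line(np.c_[e,[z]*len(e)],(255,0,255))
    a=np.linspace(0,2*np.pi,40)
    for x,y,rad,z in cyls: line(np.c_[x+rad*np.cos(a),y+rad*np.sin(a),0*a+z],(0,255,255))
    cv2.imwrite(f'pics/{name}.png',im)
    K,D=np.array([[c['fx'],0,c['cx']],[0,c['fy'],c['cy']],[0,0,1.]]),np.zeros(4);np.savez(f'pics/{name}.npz',K=K,rv=c['rvec'],t=c['tvec'],f=f)
def whit(name,uv,z):
    d=np.load(f'pics/{name}.npz');v=np.array(uv)/d['f'];m=np.array([(v[0]-d['K'][0,2])/d['K'][0,0],(v[1]-d['K'][1,2])/d['K'][1,1]])
    th=np.hypot(*m);ray=np.r_[m/max(th,1e-9)*np.sin(th),np.cos(th)];R=cv2.Rodrigues(d['rv'])[0];C=-R.T@d['t'];w=R.T@ray
    return (C+w*(z-C[2])/w[2])[:2].round(1)
TR=(620.5,4,-.037)
COMP=[(*TR,74,ly,oy,4) for ly,oy in [(106,106.5),(56,20.5),(70,-47.5),(72,-123.5)]]+[(*TR,84,329,0,12)]
E
python3 -c "
from h import *
print(r.sense()['qpos'].round(2))
wrist('w1',[(437,-180,.08,33,96,0,z) for z in (0,48)]+COMP,[(447,-62,29,0),(447,-62,25,141),(447,-62,6,170)])
go(437,-180,22,np.pi/2+.08)"
```

```text
[-0.4   0.22  2.03 -0.    0.9  -0.47]
at [ 436.9 -181.8  160.5] [3.141 0.    1.644] dp [  1.9   0.2 138.5] yaw -0.4 rows 2.2
```

View pics/w1.png

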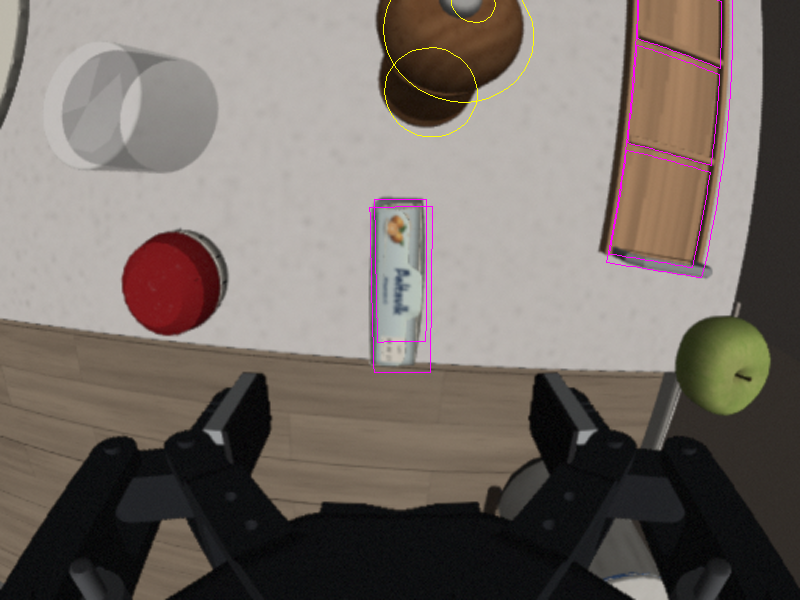

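The wrist view shows the carton's top at about (372–425, 203–366), so it lies roughly 3 mm nearer in x and 3 mm further in +y than I modelled. The mill and tray show the same bias. I'll descend on (435,-178) and grip.

Request:
carry_out([
  {"dp": [2, -2, 60], "yaw": 0},
  {"dp": [4, -2, 120], "yaw": 0},
  {"dp": [4, -2, 138], "yaw": 0},
  {"dp": [4, -2, 138], "yaw": 0},
])

```text
clock: 2.02
eef_pos: [433.7, -177.1, 21.1]
tcp_rot: [-3.139, -0.001, 1.645]
contact_force: [0.1, 0.5, 1.1]
opening: 1.001
grasp_force: 0.0
```

Request:
carry_out([
  {"dp": [0, 0, 0]},
  {"dp": [0, 0, 0]},
  {"dp": [0, 0, 0]},
  {"dp": [0, 0, 0]},
  {"dp": [0, 0, 0]},
  {"dp": [0, 0, 0]},
  {"dp": [0, 0, 0]},
], fingers=-1, grip_force=30)

```text
schema error: expected keys dp, yaw
```

Request:
carry_out([
  {"dp": [0, 0, -50]},
  {"dp": [0, 0, -100]},
  {"dp": [0, 0, -140]},
  {"dp": [0, 0, -140]},
])

```text
schema error: expected keys dp, yaw
```

```bash
python3 -c "
from h import *
c=np.cos(-.037);s=np.sin(-.037)
for o in (106.5,20.5,-47.5,-123.5): print((619-s*o).round(1) if 0 else (619-s*o,5+c*o))
go(615,108,160,np.pi/2-.037)"
```

```text
(np.float64(622.9396009707907), np.float64(111.42710906620992))
(np.float64(619.7583269474292), np.float64(25.485969350772802))
(np.float64(617.242900975469), np.float64(-42.467489959107716))
(np.float64(614.4315425362191), np.float64(-118.41547389368006))
at [ 433.7 -177.1   21.1] [-3.139e+00 -1.000e-03  1.645e+00] dp [ 271.1  201.5 -139.1] yaw 6.4 rows 5.8
```

Request:
carry_out([
  {"dp": [0, 0, 0], "yaw": 0},
  {"dp": [0, 0, 0], "yaw": 0},
  {"dp": [0, 0, 0], "yaw": 0},
  {"dp": [0, 0, 0], "yaw": 0},
  {"dp": [0, 0, 0], "yaw": 0},
  {"dp": [0, 0, 0], "yaw": 0},
  {"dp": [0, 0, 0], "yaw": 0},
], fingers=-1, grip_force=30)

```text
clock: 2.9
eef_pos: [435.7, -177.3, 23.3]
tcp_rot: [3.14, 0.001, 1.646]
contact_force: [-0.4, 0.2, 8.2]
opening: 0.38
grasp_force: 29.5
```

Request:
carry_out([
  {"dp": [0, 0, -40], "yaw": 0},
  {"dp": [0, 0, -90], "yaw": 0},
  {"dp": [0, 0, -140], "yaw": 0},
  {"dp": [0, 0, -140], "yaw": 0},
])

```text
clock: 3.4
eef_pos: [437.4, -177.9, 166.3]
tcp_rot: [3.134, 0.004, 1.646]
contact_force: [0.6, 0.5, -0.4]
opening: 0.379
grasp_force: 30.3
```

Request:
carry_out([
  {"dp": [-4, 55, 0], "yaw": 2},
  {"dp": [-8, 110, 0], "yaw": 4},
  {"dp": [-12, 165, 0], "yaw": 6.4},
  {"dp": [45, 185, 0], "yaw": 6.4},
  {"dp": [100, 199, 0], "yaw": 6.4},
  {"dp": [160, 199, 0], "yaw": 6.4},
  {"dp": [220, 199, 20], "yaw": 6.4},
  {"dp": [269, 199, 50], "yaw": 6.4},
  {"dp": [269, 199, 60], "yaw": 6.4},
  {"dp": [269, 199, 60], "yaw": 6.4},
  {"dp": [269, 199, 60], "yaw": 6.4},
])

```text
clock: 4.78
eef_pos: [613.6, 105.1, 102.7]
tcp_rot: [3.141, 0.0, 1.533]
contact_force: [0.2, -0.7, 0.5]
opening: 0.371
grasp_force: 30.2
```

```bash
python3 -c "
from h import *
z=r.sense()['eef_pos'];print(z,r.sense()['qpos'].round(2))
wrist('w2',COMP+[(z[0],z[1],-.037,33,96,0,q) for q in (z[2]+24,z[2]-22)],[])"
```

```text
[613.61714008 105.10353298 102.67590533] [ 0.17  0.5   1.74 -0.    0.89  0.21]
```

View pics/w2.png

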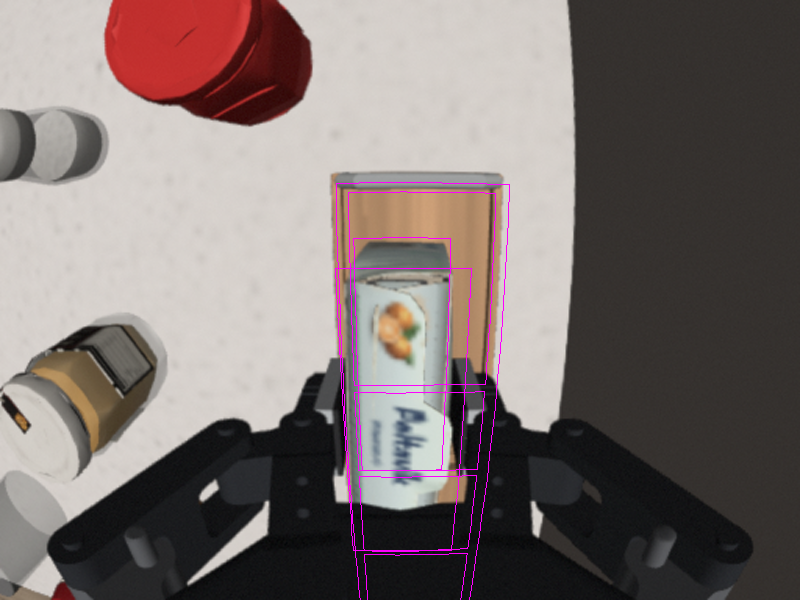

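The carton is held straight, its far end at (400,243), about 2 mm short in the hand. The tray's left and right edges at (335) and (503) put the tray at x≈618, y≈5–8. I'll go lower and compare the gap directly.

Request:
carry_out([
  {"dp": [9, 8, 30], "yaw": 0},
  {"dp": [9, 8, 57], "yaw": 0},
  {"dp": [9, 8, 57], "yaw": 0},
  {"dp": [9, 8, 57], "yaw": 0},
])

```text
clock: 5.32
eef_pos: [622.3, 114.4, 46.5]
tcp_rot: [3.14, -0.0, 1.533]
contact_force: [1.8, 0.4, 0.2]
opening: 0.38
grasp_force: 30.2
```

```bash
python3 -c "
from h import *
z=r.sense()['eef_pos'];print(z)
wrist('w3',COMP,[])"
```

```text
[622.28875273 114.4390599   46.53764772]
```

View pics/w3.png

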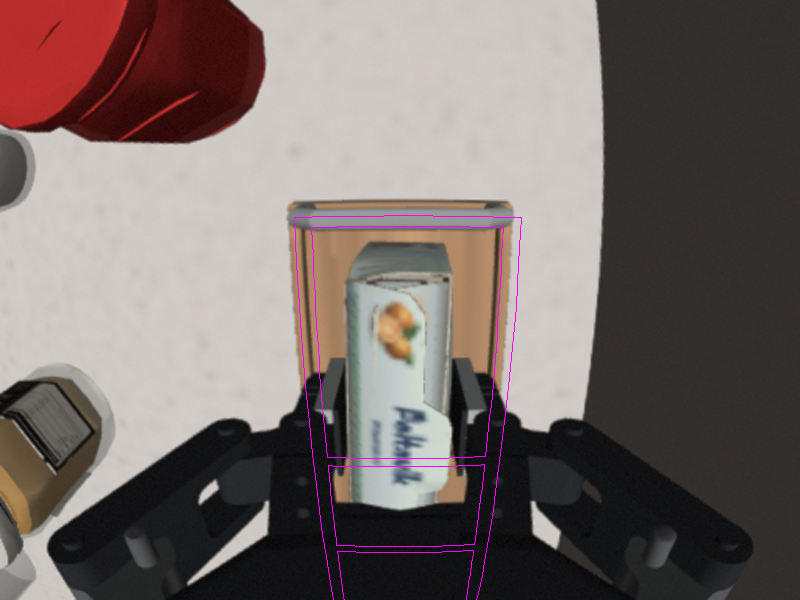

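```bash
python3 -c "
from h import *
print(whit('w3',(400,202),12),whit('w3',(400,243),24.5),whit('w3',(291,215),12),whit('w3',(513,215),12))
print(whit('w2',(336,176),12),whit('w2',(400,243),81))"
```

```text
[623.9 173.4] [623.4 160.5] [583.6 170.7] [665.5 167.7]
[585.  173.3] [614.7 151.2]
```

Measured in the image, the tray's end is at y=173 and the carton's at 160.5, so I'll shift +2 mm in y and lower.

Request:
carry_out([
  {"dp": [2, 0, 8], "yaw": 0},
  {"dp": [2, 0, 14], "yaw": 0},
  {"dp": [2, 0, 18], "yaw": 0},
  {"dp": [2, 0, 20], "yaw": 0},
  {"dp": [2, 0, 20], "yaw": 0},
])

```text
clock: 6.0
eef_pos: [621.4, 117.0, 27.1]
tcp_rot: [-3.141, -0.0, 1.534]
contact_force: [-7.8, -1.7, 21.4]
opening: 0.379
grasp_force: 30.3
```

Request:
carry_out([
  {"dp": [0, 0, -1], "yaw": 0},
  {"dp": [0, 0, -1], "yaw": 0},
  {"dp": [0, 0, -1], "yaw": 0},
], fingers=0.3)

```text
clock: 6.38
eef_pos: [621.4, 116.9, 25.9]
tcp_rot: [-3.141, 0.0, 1.534]
contact_force: [-0.9, 0.4, -0.7]
opening: 0.653
grasp_force: 0.0
```

Request:
carry_out([
  {"dp": [0, 0, -40], "yaw": 0},
  {"dp": [0, 0, -100], "yaw": 0},
  {"dp": [0, 0, -140], "yaw": 0},
  {"dp": [0, 0, -140], "yaw": 0},
])

```text
clock: 6.88
eef_pos: [623.7, 117.4, 169.9]
tcp_rot: [3.135, -0.001, 1.534]
contact_force: [-0.3, 0.7, -0.7]
opening: 0.651
grasp_force: 0.0
```

```bash
python3 -c "
from h import *
import h
h.TR=(618.5,8,-.037)
wrist('w4',[(618.5,8,-.037)+c[3:] for c in COMP]+[(622,114.5,-.037,33,96,0,52)],[(434,208,22,0),(434,208,22,70),(434,208,5,90),(442,72,30,0),(442,72,30,99)])
go(434,207,180,np.pi/2)"
```

```text
at [622.4 117.1 167.6] [ 3.139e+00 -1.000e-03  1.534e+00] dp [  82.9 -191.5  -12.9] yaw -2.1 rows 3.3
```

View pics/w4.png

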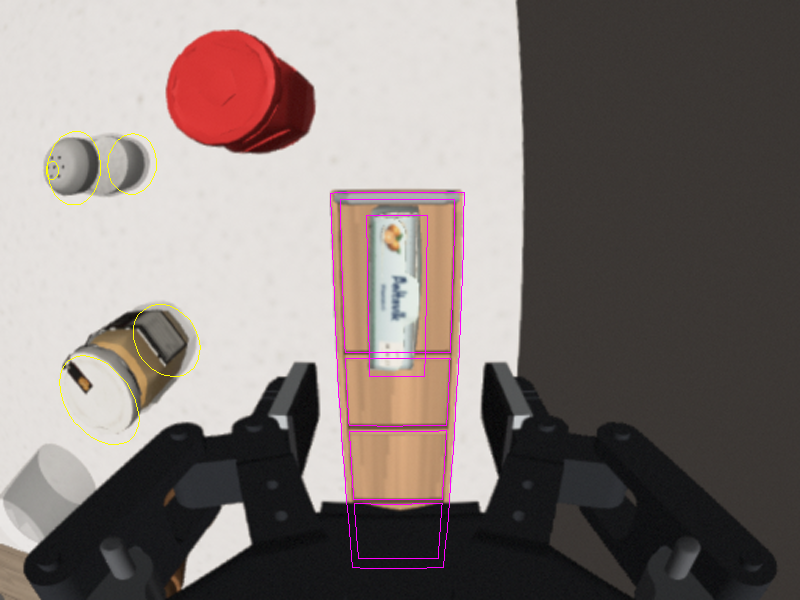

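The overlay at tray (618.5, 8) fits exactly. The carton stands flat inside the left compartment, at (395,290). The salt base at (122,165) and honey base at (165,340) give roughly (430,208) and (439,73). For the salt, I'll squeeze once along y to centre it, then turn and grip it along x.

Request:
carry_out([
  {"dp": [84, -196, -10], "yaw": 88},
  {"dp": [84, -196, -10], "yaw": 88},
  {"dp": [84, -196, -10], "yaw": 88},
  {"dp": [84, -196, -10], "yaw": 88},
  {"dp": [84, -196, -10], "yaw": 88},
  {"dp": [84, -196, -10], "yaw": 88},
  {"dp": [84, -196, -10], "yaw": 88},
  {"dp": [84, -196, -10], "yaw": 88},
  {"dp": [84, -196, -10], "yaw": 88},
  {"dp": [84, -196, -10], "yaw": 88},
  {"dp": [84, -196, -10], "yaw": 88},
], fingers=1, grip_force=20)

```text
clock: 8.3
eef_pos: [428.6, 208.0, 176.0]
tcp_rot: [3.141, 0.001, 0.001]
contact_force: [-0.1, 0.3, 0.2]
opening: 1.001
grasp_force: 0.0
```

```bash
python3 -c "
from h import *
wrist('w5',[],[(430,208,22,0),(430,208,22,70),(430,208,6,90),(439,73,30,99),(443,-57,6,170)])
go(430,208,41,0)"
```

```text
at [428.6 208.  176.1] [3.141 0.    0.   ] dp [  1.4  -0.  135.1] yaw 0.0 rows 2.2
```

View pics/w5.png

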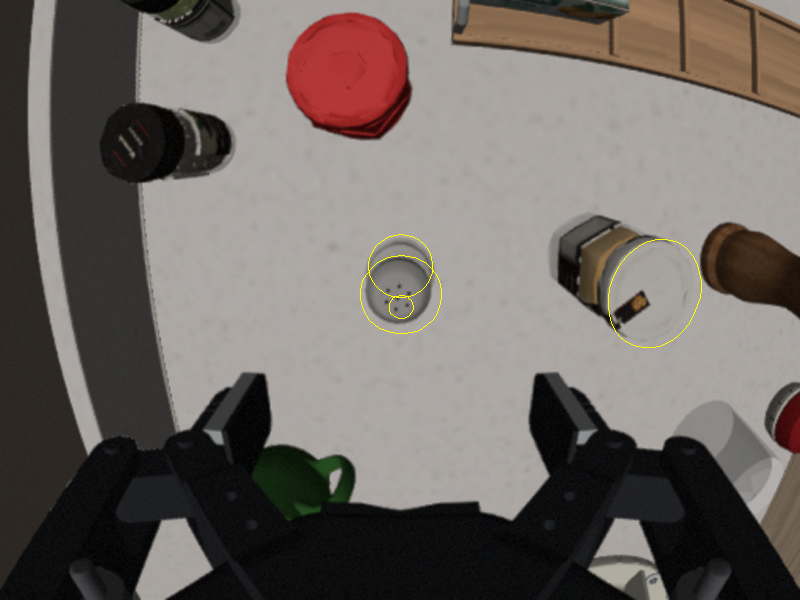

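The salt at (398,290) matches y=208 within 1 mm, so the pre-squeeze isn't needed. The honey lid at (655,291) matches (439,73). I'll turn the jaws to world x, then descend and grip.

Request:
carry_out([
  {"dp": [0, 0, 10], "yaw": -90},
  {"dp": [0, 0, 20], "yaw": -90},
  {"dp": [0, 0, 30], "yaw": -90},
  {"dp": [0, 0, 40], "yaw": -90},
  {"dp": [0, 0, 50], "yaw": -90},
  {"dp": [0, 0, 60], "yaw": -90},
  {"dp": [0, 0, 60], "yaw": -90},
  {"dp": [0, 0, 60], "yaw": -90},
  {"dp": [0, 0, 70], "yaw": -90},
  {"dp": [0, 0, 110], "yaw": -90},
  {"dp": [0, 0, 135], "yaw": -90},
  {"dp": [0, 0, 135], "yaw": -90},
])

```text
clock: 9.85
eef_pos: [427.5, 207.5, 40.0]
tcp_rot: [-3.138, 0.002, 1.57]
contact_force: [-0.3, 0.3, -0.7]
opening: 1.001
grasp_force: 0.0
```

Request:
carry_out([
  {"dp": [0, 0, 0], "yaw": 0},
  {"dp": [0, 0, 0], "yaw": 0},
  {"dp": [0, 0, 0], "yaw": 0},
  {"dp": [0, 0, 0], "yaw": 0},
  {"dp": [0, 0, 0], "yaw": 0},
  {"dp": [0, 0, 0], "yaw": 0},
], fingers=-1, grip_force=30)

```text
clock: 10.6
eef_pos: [429.8, 208.5, 42.5]
tcp_rot: [3.139, -0.001, 1.569]
contact_force: [-0.4, -1.2, 7.3]
opening: 0.451
grasp_force: 29.4
```

Request:
carry_out([
  {"dp": [0, 0, -40], "yaw": 0},
  {"dp": [0, 0, -90], "yaw": 0},
  {"dp": [0, 0, -110], "yaw": 0},
  {"dp": [0, 0, -110], "yaw": 0},
])

```text
clock: 11.1
eef_pos: [429.8, 208.5, 153.1]
tcp_rot: [3.138, -0.002, 1.569]
contact_force: [0.3, 0.3, -1.0]
opening: 0.449
grasp_force: 30.7
```

```bash
cat >> h.py <<'E'
def place(o,z):
    yw=-.037;go(618.5-np.sin(yw)*o,8+np.cos(yw)*o,z,np.pi/2+yw)
E
python3 -c "
from h import *
place(20.5,150);place(20.5,44)"
```

```text
at [429.8 208.5 153.1] [ 3.138e+00 -2.000e-03  1.569e+00] dp [-179.8  189.8    3.5] yaw 2.0 rows 4.2
at [429.8 208.5 153.1] [ 3.138e+00 -2.000e-03  1.569e+00] dp [-180.   189.4  109.5] yaw 2.0 rows 4.5
```

Request:
carry_out([
  {"dp": [-40, 42, 0], "yaw": 2},
  {"dp": [-80, 84, 0], "yaw": 2},
  {"dp": [-120, 126, 0], "yaw": 2},
  {"dp": [-160, 168, 0], "yaw": 2},
  {"dp": [-180, 190, 0], "yaw": 2},
  {"dp": [-180, 190, 40], "yaw": 2},
  {"dp": [-180, 190, 88], "yaw": 2},
  {"dp": [-180, 190, 88], "yaw": 2},
  {"dp": [-180, 190, 88], "yaw": 2},
])

```text
clock: 12.22
eef_pos: [618.7, 27.9, 63.7]
tcp_rot: [-3.142, -0.0, 1.534]
contact_force: [-0.1, 0.0, -0.3]
opening: 0.447
grasp_force: 30.7
```

```bash
python3 -c "
from h import *
z=r.sense()['eef_pos'];print(z)
wrist('w6',[(618.5,8,-.037)+c[3:] for c in COMP],[(z[0],z[1],22,z[2]-42.5),(z[0],z[1],22,z[2]+27.5),(z[0],z[1],17,z[2]+27.5)])
for n in('scene','side'): cv2.imwrite(f'pics/{n}1.png',r.grab_frame(n)[:,:,::-1])
w=cv2.imread('pics/w6.png')[120:560,200:600]
s=cv2.imread('pics/side1.png')[180:300,230:350]
cv2.imwrite('pics/c6.png',cv2.hconcat([w,cv2.resize(s,(400,400)).copy() if 0 else cv2.copyMakeBorder(cv2.resize(s,(400,400)),0,40,0,0,0)]))"
```

```text
[618.70664457  27.8503238   63.73268936]
```

View pics/c6.png

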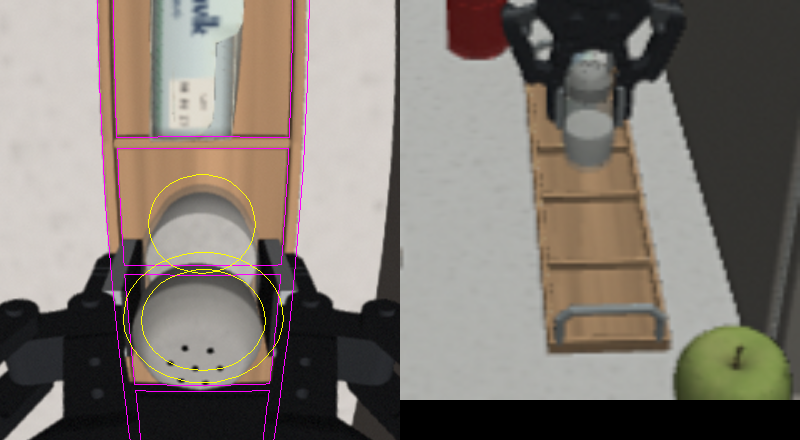

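```bash
python3 -c "
from h import *
for z in (21,24): print(whit('w6',(402,312),z),whit('w6',(402,305),z),whit('w6',(351,350),z),whit('w6',(452,350),z))
print(whit('w6',(398,488),111),whit('w6',(400,508),105))
print('w5',whit('w5',(400,241),0),whit('w5',(400,241),3),whit('w5',(399,301),90))
import numpy as np
print(r.sense()['eef_pos'],r.get_calibration('wrist'))
"
```

```text
[619.4  42.3] [619.5  45.3] [597.7  26.5] [639.5  24.9]
[619.4  43.3] [619.5  46.2] [598.1  27.8] [639.2  26.2]
[617.4  28.4] [617.5  16.2]
w5 [447.5 208.3] [448.  208.3] [432.9 208.8]
[619.71652842  27.89784763  65.17288024] {'fx': 297.3186396354542, 'fy': 297.3186396354542, 'cx': 255.67222905764652, 'cy': 189.98865214922395, 'rvec': array([-2.85093369e+00,  5.29507945e-02,  1.60475262e-03]), 'tvec': array([-617.66898224,   62.71396827,  223.50133329])}
```

The tray overlay matches, and the salt is upright in the fingers (side crop). Its base edge reads about 2–3 mm low in y, so I'll shift +2 mm and lower it.

Request:
carry_out([
  {"dp": [2, 0, 6], "yaw": 0},
  {"dp": [2, 0, 11], "yaw": 0},
  {"dp": [2, 0, 15], "yaw": 0},
  {"dp": [2, 0, 18], "yaw": 0},
  {"dp": [2, 0, 18], "yaw": 0},
])

```text
clock: 13.0
eef_pos: [618.6, 29.7, 46.4]
tcp_rot: [-3.141, 0.0, 1.534]
contact_force: [-3.5, -1.2, 13.3]
opening: 0.449
grasp_force: 32.5
```

Request:
carry_out([
  {"dp": [0, 0, -1], "yaw": 0},
  {"dp": [0, 0, -1], "yaw": 0},
  {"dp": [0, 0, -1], "yaw": 0},
], fingers=0.4)

```text
clock: 13.38
eef_pos: [618.5, 29.8, 46.1]
tcp_rot: [-3.141, 0.0, 1.534]
contact_force: [0.7, 0.5, -0.6]
opening: 0.699
grasp_force: 0.0
```

Request:
carry_out([
  {"dp": [0, 0, -40], "yaw": 0},
  {"dp": [0, 0, -90], "yaw": 0},
  {"dp": [0, 0, -130], "yaw": 0},
  {"dp": [0, 0, -130], "yaw": 0},
])

```text
clock: 13.88
eef_pos: [620.7, 29.8, 179.8]
tcp_rot: [3.135, -0.001, 1.534]
contact_force: [1.4, 0.3, -0.1]
opening: 0.704
grasp_force: 0.0
```

```bash
python3 -c "
from h import *
go(439,73,175,np.pi/2);go(439,73,62,np.pi/2)"
```

```text
at [620.7  29.8 179.8] [ 3.135e+00 -1.000e-03  1.534e+00] dp [  36.5 -183.2    3.7] yaw -2.1 rows 3.0
at [620.7  29.8 179.8] [ 3.135e+00 -1.000e-03  1.534e+00] dp [  36.4 -183.9  116.7] yaw -2.1 rows 3.5
```

Request:
carry_out([
  {"dp": [12, -60, 0], "yaw": -2},
  {"dp": [24, -120, 0], "yaw": -2},
  {"dp": [37, -183, 0], "yaw": -2},
  {"dp": [37, -183, 0], "yaw": -2},
  {"dp": [37, -183, 50], "yaw": -2},
  {"dp": [37, -183, 100], "yaw": -2},
  {"dp": [37, -183, 119], "yaw": -2},
  {"dp": [37, -183, 119], "yaw": -2},
], fingers=1)

```text
clock: 14.88
eef_pos: [436.2, 73.1, 55.5]
tcp_rot: [-3.138, 0.001, 1.569]
contact_force: [0.0, 0.2, -0.2]
opening: 1.001
grasp_force: 0.0
```

Request:
carry_out([
  {"dp": [0, 0, 0], "yaw": 0},
  {"dp": [0, 0, 0], "yaw": 0},
  {"dp": [0, 0, 0], "yaw": 0},
  {"dp": [0, 0, 0], "yaw": 0},
  {"dp": [0, 0, 0], "yaw": 0},
  {"dp": [0, 0, 0], "yaw": 0},
], fingers=-1, grip_force=50)

```text
clock: 15.62
eef_pos: [439.1, 73.7, 59.0]
tcp_rot: [3.137, -0.001, 1.569]
contact_force: [1.6, -0.7, 6.3]
opening: 0.692
grasp_force: 52.3
```

Request:
carry_out([
  {"dp": [0, 0, -30], "yaw": 0},
  {"dp": [0, 0, -70], "yaw": 0},
  {"dp": [0, 0, -70], "yaw": 0},
])

```text
clock: 16.0
eef_pos: [439.2, 73.7, 130.2]
tcp_rot: [3.135, -0.001, 1.569]
contact_force: [0.7, 0.1, -3.7]
opening: 0.687
grasp_force: 56.7
```

```bash
python3 -c "
from h import *
place(-123.5,130)"
```

```text
at [439.2  73.7 130.2] [ 3.135e+00 -1.000e-03  1.569e+00] dp [-188.9  175.     1.2] yaw 2.0 rows 4.1
```

Request:
carry_out([
  {"dp": [0, 30, -40], "yaw": 2},
  {"dp": [0, 85, -45], "yaw": 2},
  {"dp": [-20, 140, -45], "yaw": 2},
  {"dp": [-75, 165, -45], "yaw": 2},
  {"dp": [-130, 175, -45], "yaw": 2},
  {"dp": [-189, 175, -45], "yaw": 2},
  {"dp": [-189, 175, -45], "yaw": 2},
  {"dp": [-189, 175, 0], "yaw": 2},
  {"dp": [-189, 175, 44], "yaw": 2},
  {"dp": [-189, 175, 44], "yaw": 2},
  {"dp": [-189, 175, 44], "yaw": 2},
])

```text
clock: 17.38
eef_pos: [612.3, -115.5, 84.1]
tcp_rot: [3.141, 0.0, 1.535]
contact_force: [0.0, 0.4, -3.6]
opening: 0.692
grasp_force: 57.1
```

```bash
python3 -c "
from h import *
z=r.sense()['eef_pos'];print(z)
wrist('w7',[(618.5,8,-.037)+c[3:] for c in COMP],[(z[0],z[1],30,z[2]-59),(z[0],z[1],30,z[2]+40),(619,28.5,22,4),(443,-57,6,170),(443,-57,29,0)])"
```

```text
[ 612.26993376 -115.48541538   84.12528914]
```

View pics/w7.png

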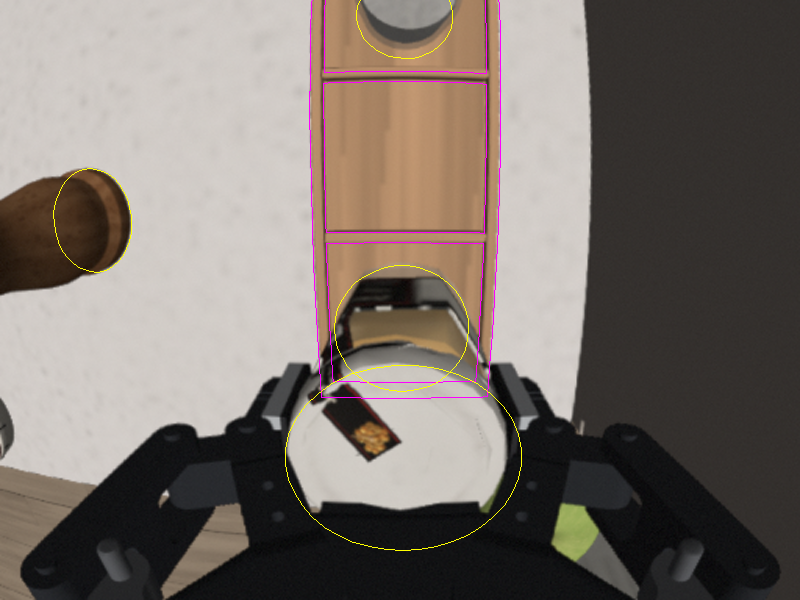

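```bash
python3 -c "
from h import *
print(whit('w7',(402,278),26),whit('w7',(402,278),30),whit('w7',(402,346),124))
print('mill',whit('w7',(131,222),0),whit('w7',(93,168),0),whit('w7',(93,271),0)); print('salt',whit('w7',(406,42),4),whit('w7',(406,42),8))"
```

```text
[613.4 -90.9] [613.5 -89.9] [613.1 -81.2]
mill [471.7 -60.6] [449.4 -28.5] [439.7 -85.4]
salt [619.2  14.3] [619.1  13.3]
```

The tray overlay fits, the salt stands in its compartment at (405,20), and the honey at (400,330) is centred on the TCP within 2 mm. Lowering.

Request:
carry_out([
  {"dp": [0, 0, 8], "yaw": 0},
  {"dp": [0, 0, 14], "yaw": 0},
  {"dp": [0, 0, 18], "yaw": 0},
  {"dp": [0, 0, 21], "yaw": 0},
  {"dp": [0, 0, 21], "yaw": 0},
])

```text
clock: 18.05
eef_pos: [611.7, -116.0, 63.0]
tcp_rot: [-3.141, 0.0, 1.534]
contact_force: [-2.2, -0.0, 4.1]
opening: 0.686
grasp_force: 57.7
```

Request:
carry_out([
  {"dp": [0, 0, -1], "yaw": 0},
  {"dp": [0, 0, -1], "yaw": 0},
  {"dp": [0, 0, -1], "yaw": 0},
], fingers=0.75)

```text
clock: 18.42
eef_pos: [612.0, -115.9, 63.4]
tcp_rot: [3.141, 0.0, 1.534]
contact_force: [-0.0, 0.2, -0.1]
opening: 0.873
grasp_force: 0.0
```

Request:
carry_out([
  {"dp": [0, 0, -40], "yaw": 0},
  {"dp": [0, 0, -90], "yaw": 0},
  {"dp": [0, 0, -140], "yaw": 0},
  {"dp": [0, 0, -180], "yaw": 0},
  {"dp": [0, 0, -180], "yaw": 0},
])

```text
clock: 19.05
eef_pos: [613.7, -116.2, 247.2]
tcp_rot: [3.135, 0.001, 1.534]
contact_force: [-0.5, -0.9, -0.4]
opening: 0.873
grasp_force: 0.0
```

```bash
python3 -c "
from h import *
go(444,-58,240,np.pi/2)"
```

```text
at [ 613.7 -116.2  247.2] [3.135e+00 1.000e-03 1.534e+00] dp [  52.  -171.7    6. ] yaw -2.1 rows 2.9
```

Request:
carry_out([
  {"dp": [52, -172, 0], "yaw": 88},
  {"dp": [52, -172, 0], "yaw": 88},
  {"dp": [52, -172, 0], "yaw": 88},
  {"dp": [52, -172, 0], "yaw": 88},
  {"dp": [52, -172, 0], "yaw": 88},
  {"dp": [52, -172, 0], "yaw": 88},
  {"dp": [52, -172, 0], "yaw": 88},
  {"dp": [52, -172, 0], "yaw": 88},
  {"dp": [52, -172, 0], "yaw": 88},
  {"dp": [52, -172, 0], "yaw": 88},
  {"dp": [52, -172, 0], "yaw": 88},
], fingers=1)

```text
clock: 20.42
eef_pos: [441.6, -57.6, 243.1]
tcp_rot: [-3.142, 0.0, 0.001]
contact_force: [-0.0, 0.4, 0.5]
opening: 0.997
grasp_force: 0.0
```

```bash
python3 -c "
from h import *
c=r.get_calibration('wrist');im=r.grab_frame('wrist');z=r.sense()['eef_pos'];print(z)
p=fproj(c,[[444,-58,170],[444,-58,141],[444,-58,0]]);print(p)
np.savez('pics/w8.npz',K=np.array([[c['fx'],0,c['cx']],[0,c['fy'],c['cy']],[0,0,1.]]),rv=c['rvec'],t=c['tvec'],f=1.)
i=im.astype(int);brown=((i[...,0]-i[...,2]>25)&(i[...,0]<150)).astype(np.uint8)
n,l,s,cc=cv2.connectedComponentsWithStats(brown);
for k in np.argsort(-s[1:,4])[:4]+1: print(s[k],cc[k].round(1))
u,v=p[0].round().astype(int);w=i[v-30:v+30,u-30:u+30];g=((w.max(2)-w.min(2)<18)&(w.mean(2)>70)).astype(np.uint8)
n,l,s,cc=cv2.connectedComponentsWithStats(g)
for k in range(1,n):
  if s[k,4]>20: print('grey',s[k],cc[k]+[u-30,v-30],whit('w8',cc[k]+[u-30,v-30],168))
"
```

```text
[441.61387094 -57.61269311 243.13649883]
[[257.10235763 200.40168125]
 [256.95213692 189.20217993]
 [256.52926476 158.15183606]]
[  379     0   133   361 25155] [451.4 168.4]
[  85    0  251   64 8670] [211.7  33.2]
[ 230  138   57   79 3241] [256.8 177.3]
[   0   75   73   47 2754] [33.7 96.8]
grey [   0    0   60   60 1255] [253.15776892 215.57928287] [431.2 -55.1]
grey [54  0  6 10 33] [284.36363636 172.96969697] [464.2 -77.7]
grey [ 25  21  15  16 188] [258.92553191 198.58510638] [444.7 -59.4]
```

The numeric check found the mill's grey knob at (259,199), giving (445,-59). I'll turn the jaws to x, descend and grip the head.

Request:
carry_out([
  {"dp": [3, 1, 0], "yaw": -90},
  {"dp": [3, 1, 0], "yaw": -90},
  {"dp": [3, 1, 0], "yaw": -90},
  {"dp": [3, 1, 0], "yaw": -90},
  {"dp": [3, 1, 0], "yaw": -90},
  {"dp": [3, 1, 0], "yaw": -90},
  {"dp": [3, 1, 0], "yaw": -90},
  {"dp": [3, 1, 0], "yaw": -90},
  {"dp": [3, 1, 40], "yaw": -90},
  {"dp": [3, 1, 85], "yaw": -90},
  {"dp": [3, 1, 117], "yaw": -90},
  {"dp": [3, 1, 117], "yaw": -90},
])

```text
clock: 21.98
eef_pos: [443.0, -58.4, 124.6]
tcp_rot: [-3.137, -0.001, 1.57]
contact_force: [0.2, 0.2, 0.1]
opening: 0.998
grasp_force: 0.0
```

Request:
carry_out([
  {"dp": [0, 0, 0], "yaw": 0},
  {"dp": [0, 0, 0], "yaw": 0},
  {"dp": [0, 0, 0], "yaw": 0},
  {"dp": [0, 0, 0], "yaw": 0},
  {"dp": [0, 0, 0], "yaw": 0},
  {"dp": [0, 0, 0], "yaw": 0},
], fingers=-1, grip_force=50)

```text
clock: 22.72
eef_pos: [446.1, -58.7, 128.1]
tcp_rot: [3.138, 0.0, 1.569]
contact_force: [-1.2, 0.4, 9.5]
opening: 0.546
grasp_force: 49.9
```

Request:
carry_out([
  {"dp": [0, 0, -20], "yaw": 0},
  {"dp": [0, 0, -60], "yaw": 0},
  {"dp": [0, 0, -120], "yaw": 0},
  {"dp": [0, 0, -120], "yaw": 0},
])

```text
clock: 23.22
eef_pos: [447.6, -59.0, 251.3]
tcp_rot: [3.132, 0.001, 1.569]
contact_force: [1.5, 0.8, -2.0]
opening: 0.544
grasp_force: 51.9
```

```bash
python3 -c "
from h import *
place(-47.5,245);place(-47.5,150)"
```

```text
at [447.6 -59.  251.3] [3.132e+00 1.000e-03 1.569e+00] dp [ 19.8 169.    8. ] yaw 2.0 rows 2.7
at [447.6 -59.  251.3] [3.132e+00 1.000e-03 1.569e+00] dp [ 20.  168.1 102.9] yaw 2.0 rows 3.2
```

Request:
carry_out([
  {"dp": [6, 50, 0], "yaw": 2},
  {"dp": [12, 105, 0], "yaw": 2},
  {"dp": [19, 150, 0], "yaw": 2},
  {"dp": [19, 169, 0], "yaw": 2},
  {"dp": [19, 169, 0], "yaw": 2},
  {"dp": [19, 169, 45], "yaw": 2},
  {"dp": [19, 169, 85], "yaw": 2},
  {"dp": [19, 169, 103], "yaw": 2},
  {"dp": [19, 169, 108], "yaw": 2},
  {"dp": [19, 169, 108], "yaw": 2},
])

```text
clock: 24.48
eef_pos: [614.2, -40.0, 139.3]
tcp_rot: [3.14, 0.0, 1.534]
contact_force: [-0.3, 0.5, -1.0]
opening: 0.547
grasp_force: 52.2
```

Request:
carry_out([
  {"dp": [0, 0, 3], "yaw": 0},
  {"dp": [0, 0, 5], "yaw": 0},
  {"dp": [0, 0, 7], "yaw": 0},
  {"dp": [0, 0, 7], "yaw": 0},
  {"dp": [0, 0, 7], "yaw": 0},
])

```text
clock: 25.1
eef_pos: [614.2, -39.8, 132.2]
tcp_rot: [3.141, -0.0, 1.534]
contact_force: [-1.3, 1.0, 5.2]
opening: 0.545
grasp_force: 52.7
```

Request:
carry_out([
  {"dp": [0, 0, 0], "yaw": 0},
  {"dp": [0, 0, 0], "yaw": 0},
  {"dp": [0, 0, 0], "yaw": 0},
  {"dp": [0, 0, 0], "yaw": 0},
], fingers=0.6)

```text
clock: 25.6
eef_pos: [613.7, -39.9, 131.2]
tcp_rot: [-3.141, 0.0, 1.534]
contact_force: [-0.1, -1.1, -0.3]
opening: 0.796
grasp_force: 0.0
```

Request:
carry_out([
  {"dp": [0, 0, -20], "yaw": 0},
  {"dp": [0, 0, -50], "yaw": 0},
  {"dp": [0, 0, -100], "yaw": 0},
  {"dp": [0, 0, -140], "yaw": 0},
  {"dp": [0, 0, -140], "yaw": 0},
  {"dp": [0, 0, -140], "yaw": 0},
  {"dp": [0, 0, -140], "yaw": 0},
])

```text
clock: 26.48
eef_pos: [612.9, -39.8, 269.7]
tcp_rot: [-3.139, -0.0, 1.534]
contact_force: [0.7, 0.5, -0.2]
opening: 0.8
grasp_force: 0.0
```

```bash
python3 -c "
from h import *
for n in('scene','side'):
    a=cv2.imread(f'pics/{n}0.png');b=r.grab_frame(n)[:,:,::-1];cv2.imwrite(f'pics/{n}9.png',b)
    i=b.astype(int);br=((i[...,2]-i[...,0]>25)&(i[...,2]<115)).astype(np.uint8)
    k,l,s,c=cv2.connectedComponentsWithStats(br)
    print(n,'blobs',[(s[j].tolist()) for j in range(1,k) if s[j,4]>150])
    T=618.5,8;o=[(622.5,114,28,'carton'),(619,29.5,90,'salttop'),(613,-116,103,'lid'),(615,-40,174,'knob'),(615,-40,145,'head')]
    for x,y,z,t in o:
        p=proj(n,[x,y,z],1.)[0];u,v=p.round().astype(int);print(t,p.round(0),b[v-1:v+2,u-1:u+2].reshape(-1,3).mean(0).round()[::-1])
    d=np.abs(b.astype(int)-a).max(2)
    for t,P in dict(spice=(520,338,60),spiceb=(612,336,60),apple=(675,-210,40)).items():
        u,v=proj(n,P,1.)[0].round().astype(int);print(t,(d[v-12:v+12,u-12:u+12]>40).mean().round(2))
"
```

```text
scene blobs [[262, 195, 28, 25, 348], [100, 274, 30, 29, 205], [288, 293, 33, 36, 240]]
carton [276. 179.] [171. 182. 179.]
salttop [276. 192.] [129. 132. 130.]
lid [272. 246.] [171. 174. 170.]
knob [276. 196.] [121. 111. 101.]
head [275. 204.] [111.  85.  64.]
spice 0.01
spiceb 0.53
apple 0.0
side blobs [[243, 165, 19, 33, 505], [272, 196, 32, 72, 823], [128, 280, 32, 30, 497], [314, 280, 33, 34, 480]]
carton [282. 206.] [77. 56. 38.]
salttop [286. 206.] [85. 62. 41.]
lid [291. 239.] [173. 176. 171.]
knob [289. 193.] [120. 124. 122.]
head [289. 204.] [96. 69. 46.]
spice 0.0
spiceb 0.05
apple 0.0
```

```bash
python3 -c "
from rig import r
print(r.sign_off())"
```

```text
the job is handed in; nothing more can be done
None
```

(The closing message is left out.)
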